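Turn the closed fittings box lid-down and stack it

ROBOT

A 6-joint arm with a two-finger parallel gripper is mounted at the origin on the work surface. World frame = base frame: x ahead of the robot, y to its left, z up, the work surface at z = 0. Lengths are in mm, angles in rad, forces in N, time in s.
With the tool pointing down it reaches from about 275 to 750 mm from the base axis. Payload 10.2 kg.
Tool frame: the origin (TCP) lies on the centre line of the jaws, within the pads' length; the fingertips stand 8 mm ahead of it and the grasp point (between the pads) lies 11 mm behind it; x points along the fingers, y is the direction in which the jaws open and shut, and the axes are right-handed (so a half turn about x gives the same grasp; the last joint's range is limited). The gripper opens to 85 mm and grips with 20 to 120 N. Pads are 22 mm wide; open, the fingers measure 114 mm over their backs; the gripper's body (76 mm by 85 mm) begins 54 mm behind the grasp point. The pads swing forward as they close: fully open they stand 13 mm farther back than shut.
Start: joints at [-1.51, 0.313, 1.498, -0, 1.331, -0.223], TCP at [146.99, -504.009, 239.294] pointing down, gripper open.
Joint ranges: [-2.94, 2.94], [-0.97, 2.17], [0.19, 2.56], [-1.23, 4.37], [0.02, 3.11], [-2.88, 2.88]. Speed limits (rad/s): [2.39, 2.39, 3.01, 3.14, 3.14, 3.14].

INTERFACE

Orientations are given as a unit quaternion [w, x, y, z].
In Python, from rig import ctrl, vision, workorder gives the robot as it stands. The module is installed in compiled form; this text tells all that it offers.
- The arm moves only by the shell command python3 -m jog 'ROWS' [OPENING] [FORCE]. ROWS is JSON, a list that holds one entry, the list of rows, each a list of 6 numbers: the shift along the tool's x, y, z in m, then the turn, a rotation vector about the tool's x, y, z in rad. A call has 1 to 12 rows; each row shifts and turns the commanded pose from where the row before left it, along the tool's axes as they then stand; what a row does not reach is not made up. A row lasts 1/8 s, in which the tool goes at most 62.5 mm and 10.7 degrees, less where a joint would pass 70% of its speed; a pose out of reach is approached as far as the arm can. A call is refused whole if a number of a shift passes 0.0625 or a number of a turn 0.188, either way. A call with a gripper value outside its range is refused whole. OPENING is the closure in counts, from 0 (fully open) to 255 (shut), set as the call begins (- or left out, the last holds). The fingers move at their own pace and stop on an object; FORCE is the grip in N (left out, the last holds). Time passes only in rows, so rows that do not move let the fingers close. It gives the time, the measured TCP pose, the force and the opening at its end, in the units of the state.
- ctrl.sense(): the state, without advancing time (a new reading comes with each control period).
- vision.capture(name): name is "scene" or "top" or "wrist"; returns a dict with "image" (480x640x3 uint8, red, green, blue), "mtx" (3x3 intrinsics, pixels), "k1" (the pictures are not rectified: a ray, as slopes to the right and down, at radius r is drawn at 1 + k1 r^2 times it, then the intrinsics apply), "R" (3x3) and "t" (3): a world point X has camera coordinates R X + t; the wrist camera has in their place "hand_eye" (4x4, takes a point from camera to tool coordinates, whose origin is the TCP and whose axes are the tool frame's). Camera axes: x right, y down, z forward; pixel columns grow to the right and rows downward; lengths in mm; the calibration is good to about 2 mm. A picture is of the moment at which its call begins: read the wrist's pose just before it. There is no depth.
- workorder.finish_job(): hands the job in, once; it reports no verdict.
The state is a dict: "time_s": time; "joints": joint angles; "dq": joint speeds; "tau": joint torques, N m; "eef_pos": TCP position; "ee_rot": TCP orientation; "force": force on the tool from outside, world axes, zero at the start; "wrist_torque": the same for the moment, N m; "grip_width": opening from 0.0 (shut) to 1.0 (fully open).
Only numpy, scipy, OpenCV 4.12 (cv2) and the standard library are available. Lean on these libraries where they do the work, as an engineer would, in place of code of your own. Each camera call takes 0.05 s, during which the arm holds its last target.

TASK

Three little sloped rests on the bench hold flat fittings boxes. Take the closed box that lies with its aluminium lid facing out, turn it over with base and lid held tightly together so that it never comes open, and stack it, lid underneath and edges lined up, on the closed box that already lies lid-down on its rest. Leave that lower box where it is, and do not disturb the box that has no lid.

Things in the scene. Friction and masses are not known exactly. Their poses are not given: they have to be found in the camera images.
- box_base: Base of the box to turn: grey plastic tray 80 (x) by 60 (y) by 19 mm (z), walls 3. Origin: centre of its underside; z points to the lid, x down the slope to the ledge, y level. Starts underside on a plank at 55 degrees from level, z leaning away from the robot. Its long sides are flush with the lid's: pads come down along x from the upper edge and close along y, across the joint, to hold both.
- box_lid: Loose aluminium lid on that base, 80 by 60 by 13 mm, blank paper label on its outer face. Origin: centre of its rim plane, 19 mm along the base's z; z points to its outer face, 13 mm away; x, y as the base's. A 5 mm deep plug sits in the base with 1.5 mm play; nothing else holds it on. Closed box: 32 mm thick, about 230 g.
- stack_box: Closed box, same size (80 x 60 x 32 mm, one piece, 450 g), already lid-down on a like rest: aluminium against the plank, plain grey underside facing out. Origin: centre of its face on the plank; z points out to its free face (32 mm), where the turned box is to lie; x down the slope to the ledge, y level. The turned box's lower 60 mm edge stands on the same ledge.
- open_box: Bystander: such a base without lid, brass pins inside, on the third rest. Origin: centre of its underside, z out of its opening. Rests: 3 across the bench, any order, 150 mm or more apart. Plank 44 mm wide, ending 78 mm up from the ledge, free space beside it; ledge 80 mm wide, square to the plank, 76 mm deep; its corner with the plank 50 mm above the bench, box centres about 90 mm.
There are look-alikes about, which are no part of the job. What is shaped like the box_base but blue or orange is not meant. What is shaped like the box_lid but purple is not meant.

How it is judged (in metres and radians):
On the way, in this order (a step that is already met when the one before it is completed fails the run):
1. the closed box has been taken off its rest, lid still on (z of box_lid in the frame of box_base between 0.015 and 0.024 m and x of box_lid in the frame of box_base between -0.006 and 0.006 m and y of box_lid in the frame of box_base between -0.006 and 0.006 m and distance of box_base from where it was at the start of the episode above 0.05 m), for 0.1 s.
2. the box is turned over, lid side down, lid still on (z of box_lid in the frame of box_base between 0.015 and 0.024 m and x of box_lid in the frame of box_base between -0.006 and 0.006 m and y of box_lid in the frame of box_base between -0.006 and 0.006 m and angle between box_base's own z axis and vertical above 1.92 rad), for 0.2 s.
At the end, for the whole second after the job is handed in: The box is closed (lid within 6 mm of its place), lies lid-down against the lower box's free face (within 6 mm, flat within 10 degrees), lined up with it within 15 mm in x and y and 12 degrees, at rest; the lower box and the lidless box are within 20 mm of their starts (z of box_lid in the frame of box_base between 0.015 and 0.024 m and x of box_lid in the frame of box_base between -0.006 and 0.006 m and y of box_lid in the frame of box_base between -0.006 and 0.006 m and z of box_base in the frame of stack_box between 0.058 and 0.07 m and z of box_lid in the frame of stack_box between 0.039 and 0.051 m and x of box_base in the frame of stack_box between -0.015 and 0.015 m and y of box_base in the frame of stack_box between -0.015 and 0.015 m and angle between the z axis of box_base and the z axis of stack_box, either way round below 0.175 rad and angle between the x axis of box_base and the x axis of stack_box, either way round below 0.22 rad and distance of each of stack_box, open_box from where it was at the start of the episode below 0.02 m and linear speed of each of box_base, box_lid below 0.02 m/s); the robot touches nothing.
It fails at once if the box comes open: the lid 10 mm or more from its place on the base (z of box_lid in the frame of box_base above 0.029 m or x of box_lid in the frame of box_base above 0.01 m or x of box_lid in the frame of box_base below -0.01 m or y of box_lid in the frame of box_base above 0.01 m or y of box_lid in the frame of box_base below -0.01 m).
It fails at once if the lower box is moved by more than 25 mm (distance of stack_box from where it was at the start of the episode above 0.025 m).
It fails at once if the box without lid is moved by more than 20 mm (distance of open_box from where it was at the start of the episode above 0.02 m).
It also fails if it takes over 48 s, if anything falls off the work surface, if the arm or the gripper's body presses on something with over 40 N, if the wrist force passes 120 N, or if a joint passes its speed limit or range.

## Working session

There is one attempt and no reset: what is moved stays moved. The work goes in short steps, Python scripts to look and compute and a shell command to move; the robot and the scene stay as the last step left them, time stands still between calls to the robot, and variables do not carry over. Pictures are saved under pics/ and viewed, and the job is handed in when it is done.

```bash
mkdir -p pics; ls
python3 - <<'E'
from rig import ctrl, vision
import cv2
print(ctrl.sense())
for n in ["scene","top","wrist"]:
    c=vision.capture(n)
    cv2.imwrite(f"pics/{n}0.png",c["image"][:,:,::-1])
    print(n,{k:v for k,v in c.items() if k!="image"})
E
```

```text
pics
{'time_s': 0.0, 'joints': array([-1.51035888e+00,  3.13492559e-01,  1.49846712e+00,  7.21119333e-06,
        1.33099528e+00, -2.23414925e-01]), 'dq': array([ 0.00085239,  0.00082302,  0.00010292, -0.00012434,  0.00014031,
        0.00092143]), 'tau': array([-1.77986194e-04, -4.12267506e+01, -2.59741116e+01, -1.93599399e-04,
        4.14141890e-03,  3.94868820e-06]), 'eef_pos': array([ 146.99607716, -503.73558546,  238.70198737]), 'ee_rot': array([ 0.09953992,  0.70003868,  0.10049961, -0.69995534]), 'force': array([-0.72114401, -1.0476642 , -0.52947394]), 'wrist_torque': array([ 0.00219451, -0.03456922,  0.03873339]), 'grip_width': 1.0036403838006862}
scene {'mtx': array([[534.58707904,   0.        , 327.80184169],
       [  0.        , 534.58707904, 239.69024875],
       [  0.        ,   0.        ,   1.        ]]), 'k1': -0.06474138886635687, 'R': array([[-0.05211807,  0.99863634,  0.00302845],
       [ 0.62155451,  0.03481175, -0.78259704],
       [-0.78163527, -0.0389051 , -0.62252124]]), 't': array([  78.97759242, -285.59628603, 1467.00759683])}
top {'mtx': array([[524.3261
[... 224 characters left out ...]
   [-0.99800963,  0.01610952, -0.06096932],
       [ 0.06100419,  0.0016822 , -0.99813609]]), 't': array([-61.0343707 , 583.30373178, 965.925532  ])}
wrist {'mtx': array([[362.95371372,   0.        , 320.53166441],
       [  0.        , 362.95371372, 238.38005277],
       [  0.        ,   0.        ,   1.        ]]), 'k1': -0.06037910147046346, 'hand_eye': array([[-2.94237563e-04, -2.82388521e-01,  9.59300076e-01,
        -1.35084901e+02],
       [ 9.99999954e-01, -1.48976102e-04,  2.62867079e-04,
        -7.15161789e-02],
       [ 6.86821404e-05,  9.59300110e-01,  2.82388552e-01,
        -7.09554926e+01],
       [ 0.00000000e+00,  0.00000000e+00,  0.00000000e+00,
         1.00000000e+00]])}
```

View pics/scene0.png

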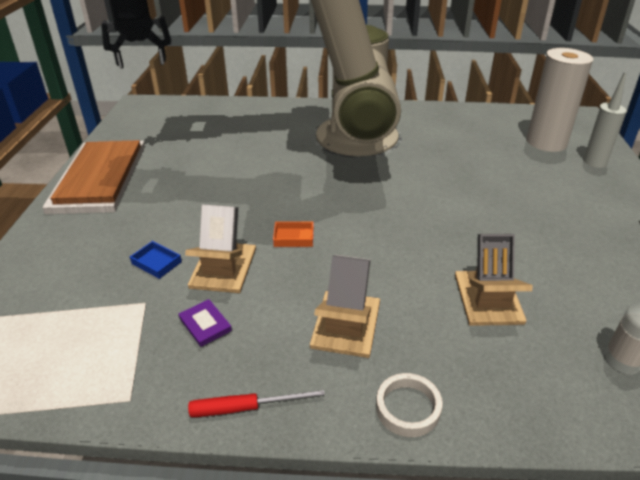

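View pics/top0.png

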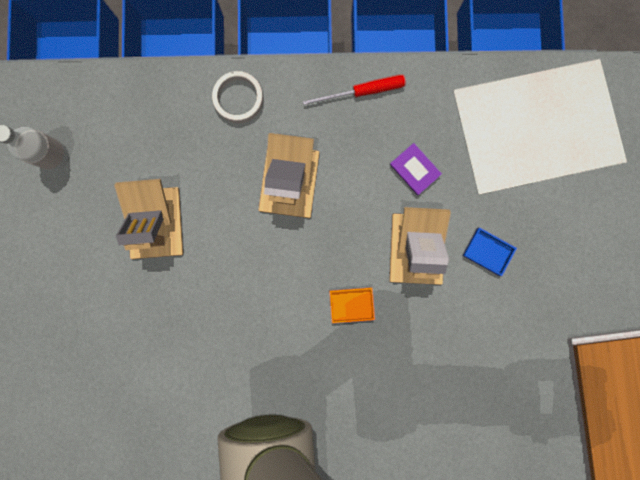

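View pics/wrist0.png

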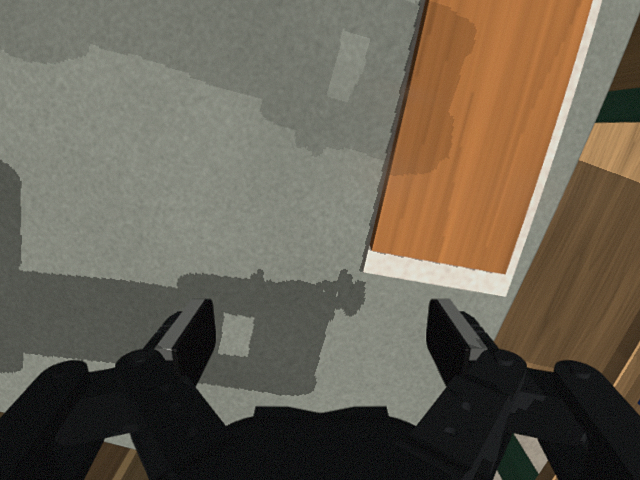

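Three rests in view. The closed box with aluminium lid and white label is at scene (218,228) and top (427,250). The plain grey stack_box is at scene (349,283) and top (286,178). The open box with pins is at scene (495,257) and top (140,228). The blue, orange and purple items are decoys. I'll enlarge these to confirm.

Run:
```python
import cv2,numpy as np
s=cv2.imread("pics/scene0.png");t=cv2.imread("pics/top0.png")
f=lambda im,x,y,w,h,k:cv2.resize(im[y:y+h,x:x+w],None,fx=k,fy=k,interpolation=cv2.INTER_CUBIC)
a=np.hstack([f(s,180,190,80,60,5),f(s,310,245,80,60,5)])
b=np.hstack([f(t,385,205,80,60,5),f(t,250,140,80,60,5)])
cv2.imwrite("pics/crop0.png",np.vstack([a,b]))
```

```text
(no output)
```

View pics/crop0.png

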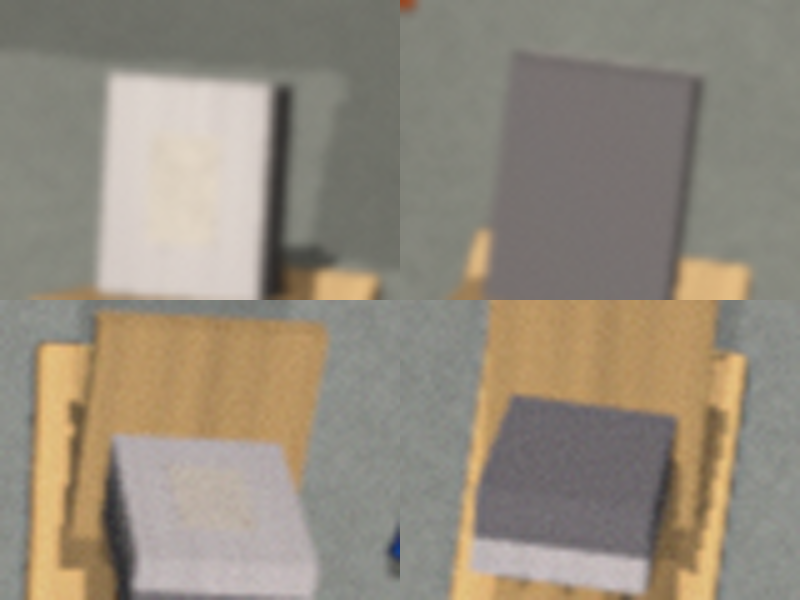

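Confirmed: the left box is the target (aluminium and label outward), the right one is the stack_box (grey out, aluminium at the plank). Next I'll triangulate the outer-face corners.

```bash
cat > h.py <<'E'
import numpy as np,cv2
from rig import ctrl,vision
from scipy.spatial.transform import Rotation as Rn
def und(px,c):
    p=np.array(px,float).reshape(-1,1,2); d=np.array([c["k1"],0,0,0.])
    return cv2.undistortPoints(p,c["mtx"],d).reshape(-1,2)
def tri(ps,cs,pt,ct):
    P1=np.c_[cs["R"],cs["t"]];P2=np.c_[ct["R"],ct["t"]]
    X=cv2.triangulatePoints(P1,P2,und(ps,cs).T,und(pt,ct).T);return (X[:3]/X[3]).T
def frame(yaw,tilt=np.deg2rad(55)):
    h=np.array([np.cos(yaw),np.sin(yaw),0]);u=np.array([0,0,1.])
    x=h*np.cos(tilt)-u*np.sin(tilt); z=h*np.sin(tilt)+u*np.cos(tilt); y=np.cross(z,x)
    return np.c_[x,y,z]
def pose():
    s=ctrl.sense();q=s["ee_rot"];return np.array(s["eef_pos"]),Rn.from_quat([q[1],q[2],q[3],q[0]]).as_matrix(),s
def wristcam(c,p,R):
    H=np.array(c["hand_eye"]);Rc=R@H[:3,:3];tc=R@H[:3,3]+p
    c=dict(c);c["R"]=Rc.T;c["t"]=-Rc.T@tc;return c
def proj(X,c):
    return cv2.projectPoints(np.array(X,float).reshape(-1,1,3),cv2.Rodrigues(np.array(c["R"]))[0],np.array(c["t"],float),c["mtx"],np.array([c["k1"],0,0,0.]))[0].reshape(-1,2)
def goto(p,R,pt,Rt):
    "deltas in tool frame, rotvec"
    return R.T@(pt-p),Rn.from_matrix(R.T@Rt).as_rotvec()
E
python3 - <<'E'
from h import *
cs=vision.capture("scene");ct=vision.capture("top")
# order: upper(+y,-y), lower(+y,-y)
f=lambda l,o:[(o[0]+a/5-.4,o[1]+b/5-.4) for a,b in l]
S={"tgt":f([(272,82),(108,72),(262,298),(98,292)],(180,190)),
   "stk":f([(292,76),(112,52),(274,300),(90,300)],(310,245))}
T={"tgt":f([(135,262),(316,252),(115,137),(282,145)],(385,205)),
   "stk":f([(76,186),(248,208),(112,96),(276,116)],(250,140))}
for k in S:
    X=tri(S[k],cs,T[k],ct);print(k);print(X.round(1))
    d=X[0]+X[2]-X[1]-X[3];yaw=np.arctan2(-d[0],d[1])
    print("yaw",yaw, "len y",np.linalg.norm(X[0]-X[1]),np.linalg.norm(X[2]-X[3]),"len x",np.linalg.norm(X[0]-X[2]),np.linalg.norm(X[1]-X[3]))
    F=frame(yaw);print("centre plank-face from mean",X.mean(0)-32*F[:,2],"from upper edge",X[:2].mean(0)+40*F[:,0]-32*F[:,2])
    sl=X[2:].mean(0)-X[:2].mean(0);print("slope",np.rad2deg(np.arctan2(-sl[2],np.hypot(*sl[:2]))))
E
```

```text
tgt
[[ 545.3 -220.8  136.2]
 [ 547.5 -279.9  139.9]
 [ 591.2 -224.2   72.7]
 [ 587.7 -285.    69.8]]
yaw -0.010202047329895532 len y 59.244815561829135 61.037419548572224 len x 78.36302808563674 80.95897524653266
centre plank-face from mean [ 541.72031452 -252.22293762   86.30052998] from upper edge [ 543.15061323 -250.33515714   86.92051166]
slope 57.078778909129944
stk
[[682.4  19.8 137.1]
 [674.  -37.5 137.4]
 [725.1  14.8  79.4]
 [718.9 -43.6  70. ]]
yaw -0.1254537407868195 len y 57.92057427229407 59.524157269182005 len x 72.00416286995116 81.19741755204986
centre plank-face from mean [674.10656299  -8.35214223  87.63821111] from upper edge [674.95477807  -8.43198331  86.1447144 ]
slope 54.76190661428692
```

Run:
```python
from h import *
p,R,s=pose();print(R.round(3));
F=frame(-0.04)
for sg in (1,-1):
    Rt=np.c_[F[:,0],sg*F[:,1],sg*F[:,2]]
    c=np.array([543,-251,84.]); 
    pt=c+F[:,2]*18-F[:,0]*(4+110)
    d,r=goto(p,R,pt,Rt);print(sg,pt,d.round(1),r.round(3),np.linalg.norm(r))
```

```text
[[-0.     0.28  -0.96 ]
 [ 0.001 -0.96  -0.28 ]
 [-1.    -0.001 -0.   ]]
1 [ 492.39753203 -248.97482107  187.7077089 ] [  51.5 -148.  -403. ] [-2.699 -0.14   0.851] 2.8330919028479866
-1 [ 492.39753203 -248.97482107  187.7077089 ] [  51.5 -148.  -403. ] [0.313 0.605 0.099] 0.6889599176228609
```

```bash
python3 -m jog '[[[0,0,0,0.078,0.151,0.025],[0,0,0,0.078,0.151,0.025],[0,0,0,0.078,0.151,0.025],[0,0,0,0.078,0.151,0.025],[0,0,0,0,0,0]]]' 0 80
python3 - <<'E'
from h import *
p,R,s=pose();F=frame(-0.04);Rt=np.c_[F[:,0],-F[:,1],-F[:,2]]
pt=np.array([543,-251,84.])+F[:,2]*18-F[:,0]*114
print(s["joints"].round(2),p);d,r=goto(p,R,pt,Rt);print(d.round(1),r.round(3))
E
```

```text
time_s: 0.88
eef_pos: [145.7, -503.8, 238.4]
ee_rot: [-0.01, 0.886, -0.018, -0.462]
force: [-0.3, -0.2, -0.1]
grip_width: 1.003
[-1.8   0.3   1.64  0.61  1.37 -0.36] [ 145.72187431 -503.82167048  238.37884674]
[ 233.9 -268.9 -246.4] [-0.001  0.002 -0.   ]
```

```bash
python3 -m jog '[[[0.0234,-0.027,-0.0246,0,0,0],[0.0234,-0.027,-0.0246,0,0,0],[0.0234,-0.027,-0.0246,0,0,0],[0.0234,-0.027,-0.0246,0,0,0],[0.0234,-0.027,-0.0246,0,0,0],[0.0234,-0.027,-0.0246,0,0,0],[0.0234,-0.027,-0.0246,0,0,0],[0.0234,-0.027,-0.0246,0,0,0],[0.0234,-0.027,-0.0246,0,0,0],[0.0234,-0.027,-0.0246,0,0,0],[0,0,0,0,0,0],[0,0,0,0,0,0]]]' 0 80
python3 - <<'E'
from h import *
p,R,s=pose();F=frame(-0.04);Rt=np.c_[F[:,0],-F[:,1],-F[:,2]]
c=vision.capture("wrist");cv2.imwrite("pics/w1.png",c["image"][:,:,::-1])
pt=np.array([543,-251,84.])+F[:,2]*18-F[:,0]*114
print(s["joints"].round(2),p);d,r=goto(p,R,pt,Rt);print(d.round(1),r.round(3))
E
```

```text
time_s: 2.38
eef_pos: [493.1, -247.3, 188.3]
ee_rot: [-0.007, 0.887, -0.017, -0.462]
force: [0.5, -0.3, 1.2]
grip_width: 1.0
[-0.88  0.21  1.91  0.7   0.72  0.26] [ 493.0785874  -247.28182937  188.30280073]
[0.1 1.7 0.9] [ 0.005  0.001 -0.001]
```

View pics/w1.png

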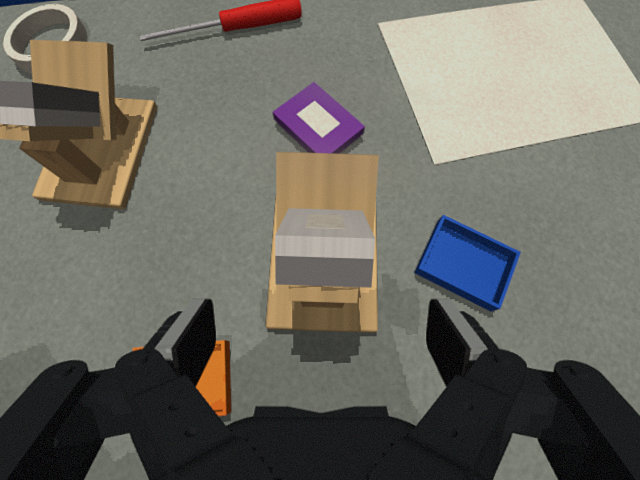

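Run:
```python
import cv2
im=cv2.imread("pics/w1.png")[195:305,255:395]
cv2.imwrite("pics/w1c.png",cv2.resize(im,None,fx=5.5,fy=5.5,interpolation=cv2.INTER_CUBIC))
```

```text
(no output)
```

View pics/w1c.png

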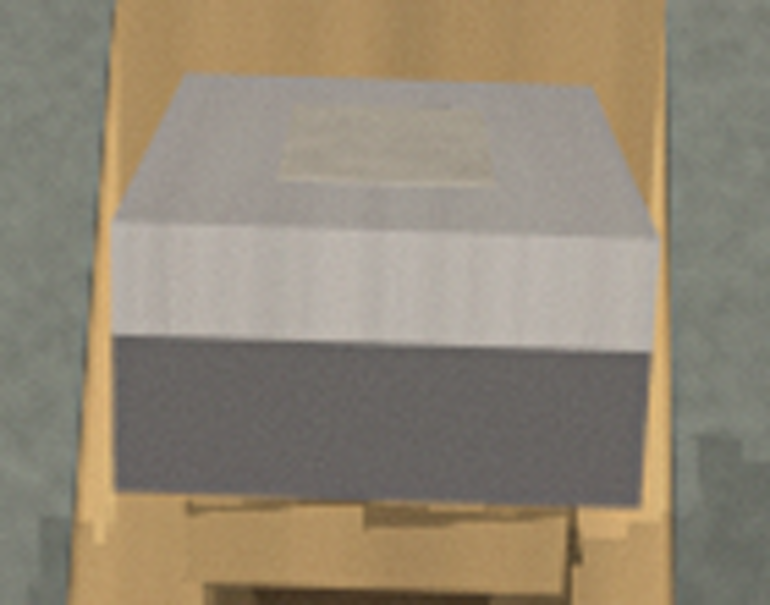

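```bash
cat >> h.py <<'E'
def pnp(obj,px,c):
    ok,rv,tv=cv2.solvePnP(np.array(obj,float),np.array(px,float).reshape(-1,1,2),c["mtx"],np.array([c["k1"],0,0,0.]))
    Rb=cv2.Rodrigues(rv)[0];Rw=np.array(c["R"]).T
    e=proj2(obj,rv,tv,c)-np.array(px)
    return Rw@(tv.ravel()-c["t"]),Rw@Rb,e
def proj2(X,rv,tv,c): return cv2.projectPoints(np.array(X,float).reshape(-1,1,3),rv,tv,c["mtx"],np.array([c["k1"],0,0,0.]))[0].reshape(-1,2)
def desc(o,Rb):
    print("origin",o.round(1),"yaw",round(np.arctan2(-Rb[0,1],Rb[1,1]),3),"tilt z",np.rad2deg(np.arccos(Rb[2,2])).round(1),"roll y_z",Rb[2,1].round(3))
E
python3 - <<'E'
from h import *
p,R,s=pose();c=wristcam(vision.capture("wrist"),p,R)
px=[(a/5.5+255-.4,b/5.5+195-.4) for a,b in [(112,222),(657,236),(113,337),(650,350),(117,490),(641,505),(186,74),(593,88)]]
obj=[(-40,30,32),(-40,-30,32),(-40,30,19),(-40,-30,19),(-40,30,0),(-40,-30,0),(40,30,32),(40,-30,32)]
o,Rb,e=pnp(obj,px,c);desc(o,Rb);print(e.round(1).tolist())
# scene/top residual
for n in("scene","top"):
    cc=vision.capture(n);print(n,proj([o+Rb@np.array(q) for q in [obj[0],obj[1],obj[6],obj[7]]],cc).round(1).tolist())
E
```

```text
origin [ 540.9 -252.7   81.9] yaw -0.067 tilt z 55.1 roll y_z -0.007
[[-0.0, 0.1], [0.2, 0.2], [0.1, -0.4], [0.1, -0.2], [-0.2, 0.2], [-0.2, 0.1], [0.2, 0.3], [-0.2, -0.4]]
scene [[233.1, 207.8], [201.1, 205.4], [230.3, 251.7], [198.5, 249.0]]
top [[412.4, 256.4], [448.7, 258.2], [407.3, 231.9], [441.0, 233.6]]
```

Run:
```python
from h import *
p,R,s=pose();F=frame(-0.067);Rt=np.c_[F[:,0],-F[:,1],-F[:,2]]
o=np.array([541,-252.6,82.5])
pt=o+F[:,2]*18
d,r=goto(p,R,pt,Rt);print(d.round(1),r.round(3), (Rt.T@(pt-p)).round(1))
```

```text
[114.4   2.7   2.6] [0.024 0.001 0.014] [114.5   1.2   2.7]
```

```bash
python3 -m jog '[[[0,0,0,0.024,0,0.014],[0.015,0.0012,0.0027,0,0,0],[0.02,0,0,0,0,0],[0.02,0,0,0,0,0],[0,0,0,0,0,0],[0,0,0,0,0,0]]]' 0 80
python3 - <<'E'
from h import *
p,R,s=pose();F=frame(-0.067);Rt=np.c_[F[:,0],-F[:,1],-F[:,2]]
c=vision.capture("wrist");cv2.imwrite("pics/w2.png",c["image"][:,:,::-1])
pt=np.array([541,-252.6,82.5])+F[:,2]*18
d,r=goto(p,R,pt,Rt);print(d.round(1),r.round(3),s["joints"].round(2))
E
```

```text
time_s: 3.32
eef_pos: [521.9, -250.5, 141.3]
ee_rot: [-0.016, 0.886, -0.029, -0.462]
force: [-0.2, 0.1, -0.5]
grip_width: 0.998
[59.1  0.9 -0.1] [0.    0.001 0.001] [-0.83  0.33  1.89  0.78  0.6   0.23]
```

View pics/w2.png

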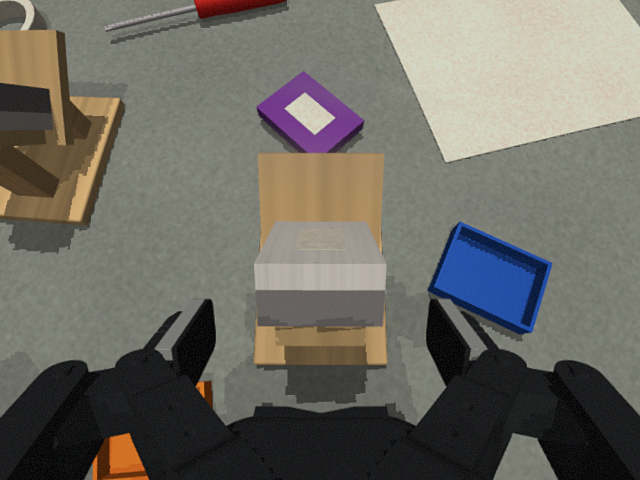

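Box centred at 255–385 px between the pads. Advancing.

```bash
python3 -m jog '[[[0.015,0.0009,0,0,0,0],[0.015,0,0,0,0,0],[0.015,0,0,0,0,0],[0.014,0,0,0,0,0],[0,0,0,0,0,0],[0,0,0,0,0,0]]]' 0 80
python3 - <<'E'
from h import *
p,R,s=pose();F=frame(-0.067);Rt=np.c_[F[:,0],-F[:,1],-F[:,2]]
c=vision.capture("wrist");cv2.imwrite("pics/w3.png",c["image"][:,:,::-1])
pt=np.array([541,-252.6,82.5])+F[:,2]*18
d,r=goto(p,R,pt,Rt);print(d.round(1),r.round(3),s["joints"].round(2))
E
```

```text
time_s: 4.12
eef_pos: [555.7, -253.6, 93.0]
ee_rot: [-0.016, 0.886, -0.029, -0.462]
force: [0.0, -0.1, 1.1]
grip_width: 0.999
[0.1 0.  0.1] [0.    0.001 0.001] [-0.78  0.47  1.84  0.87  0.51  0.15]
```

View pics/w3.png

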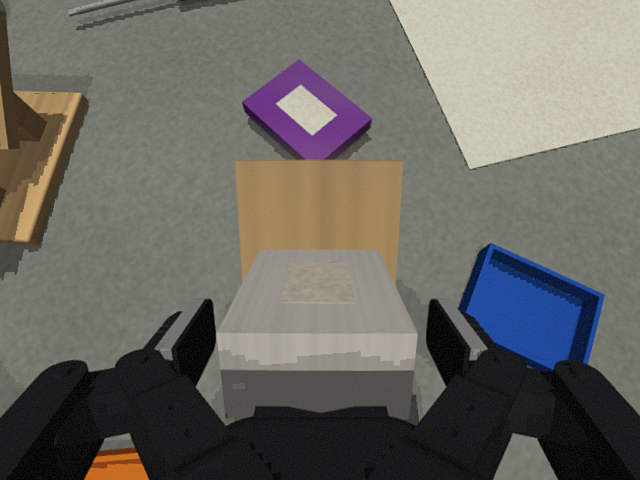

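Pads stand on both sides of the box. Closing.

```bash
python3 -m jog '[[[0,0,0,0,0,0],[0,0,0,0,0,0],[0,0,0,0,0,0],[0,0,0,0,0,0],[0,0,0,0,0,0],[0,0,0,0,0,0],[0,0,0,0,0,0],[0,0,0,0,0,0]]]' 255 80
python3 - <<'E'
from h import *
p,R,s=pose();print(s["force"],s["wrist_torque"])
c=vision.capture("wrist");cv2.imwrite("pics/w4.png",c["image"][:,:,::-1])
E
```

```text
time_s: 5.18
eef_pos: [555.5, -253.5, 93.4]
ee_rot: [-0.015, 0.886, -0.029, -0.462]
force: [-6.3, 1.6, 5.8]
grip_width: 0.691
[-6.34024373  1.55689859  5.80296952] [0.13144232 0.48835787 0.04215592]
```

View pics/w4.png

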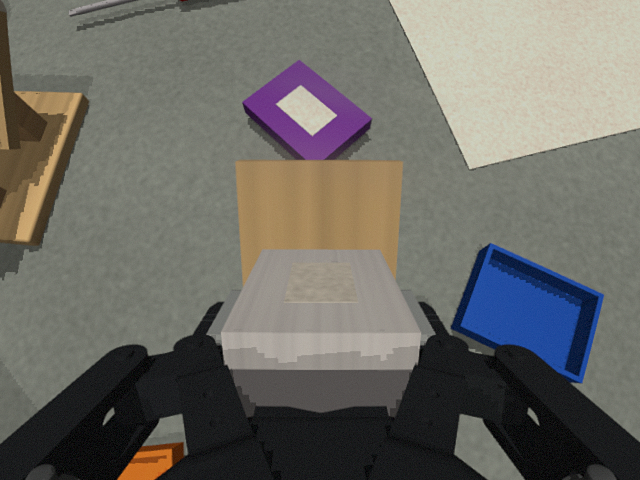

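```bash
python3 -m jog '[[[0,0,0,0,0,0],[-0.004,0,-0.003,0,0,0],[-0.008,0,-0.006,0,0,0],[-0.012,0,-0.009,0,0,0],[-0.016,0,-0.011,0,0,0],[-0.016,0,-0.011,0,0,0],[-0.016,0,-0.011,0,0,0],[-0.016,0,-0.011,0,0,0],[0,0,0,0,0,0],[0,0,0,0,0,0]]]' 255 110
python3 - <<'E'
from h import *
p,R,s=pose();print(s["force"],s["wrist_torque"],s["joints"].round(2))
c=vision.capture("wrist");cv2.imwrite("pics/w5.png",c["image"][:,:,::-1])
E
```

```text
time_s: 6.48
eef_pos: [555.8, -253.4, 199.7]
ee_rot: [-0.016, 0.886, -0.029, -0.462]
force: [-0.4, -0.0, -4.0]
grip_width: 0.685
[-0.36266764 -0.01121526 -3.96066645] [0.01945024 0.52443858 0.01349854] [-0.78  0.31  1.74  0.61  0.71  0.46]
```

View pics/w5.png

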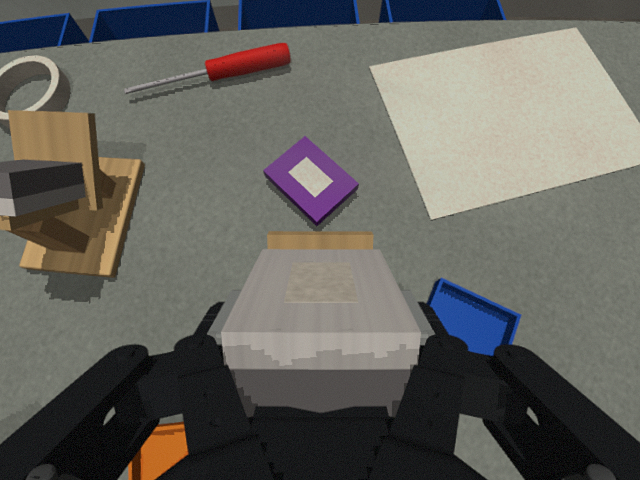

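Run:
```python
from h import *
p,R,s=pose();F=frame(-0.11);Rt=np.c_[F[:,0],-F[:,1],-F[:,2]]
pt=np.array([673,-9.5,82.8])+F@np.array([-180,0,2])
d,r=goto(p,R,pt,Rt);print(pt,d.round(1),r.round(3), (Rt.T@(pt-p)).round(1))
```

```text
[572.00863896   1.65407415 231.39452084] [ -26.3 -255.6  -17.4] [0.035 0.003 0.026] [ -33.  -255.2   -8.6]
```

```bash
python3 -m jog '[[[0,0,0,0.035,0.003,0.026],[-0.0033,-0.0255,-0.0009,0,0,0],[-0.0033,-0.0255,-0.0009,0,0,0],[-0.0033,-0.0255,-0.0009,0,0,0],[-0.0033,-0.0255,-0.0009,0,0,0],[-0.0033,-0.0255,-0.0009,0,0,0],[-0.0033,-0.0255,-0.0009,0,0,0],[-0.0033,-0.0255,-0.0009,0,0,0],[-0.0033,-0.0255,-0.0009,0,0,0],[-0.0033,-0.0255,-0.0009,0,0,0],[-0.0033,-0.0255,-0.0009,0,0,0]]]'
python3 -m jog '[[[0,0,0,0,0,0],[0,0,0,0,0,0]]]'
python3 - <<'E'
from h import *
p,R,s=pose();print(p,s["force"],s["wrist_torque"],s["joints"].round(2))
c=vision.capture("wrist");cv2.imwrite("pics/w6.png",c["image"][:,:,::-1])
E
```

```text
time_s: 7.9
eef_pos: [572.2, 2.1, 231.5]
ee_rot: [-0.025, 0.886, -0.049, -0.461]
force: [-0.3, -0.4, -2.4]
grip_width: 0.687
time_s: 8.15
eef_pos: [572.4, 0.8, 231.8]
ee_rot: [-0.025, 0.886, -0.049, -0.461]
force: [0.3, -0.7, -2.9]
grip_width: 0.692
[572.37092864   0.81983247 231.76514489] [ 0.31306314 -0.66905401 -2.86533891] [ 0.07038395  0.53443282 -0.02077208] [-0.23  0.16  1.84  0.14  0.54  1.35]
```

View pics/w6.png

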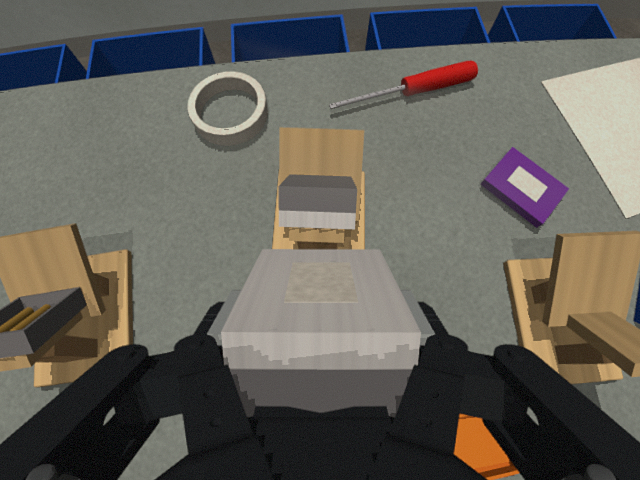

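Stack box seen at (318,205), held box closed at (320,320). Enlarging both.

Run:
```python
import cv2
im=cv2.imread("pics/w6.png")
cv2.imwrite("pics/w6c.png",cv2.resize(im[165:250,262:376],None,fx=7,fy=7,interpolation=cv2.INTER_CUBIC))
cv2.imwrite("pics/w6d.png",cv2.resize(im[235:415,205:435],None,fx=3.3,fy=3.3,interpolation=cv2.INTER_CUBIC))
```

```text
(no output)
```

View pics/w6c.png

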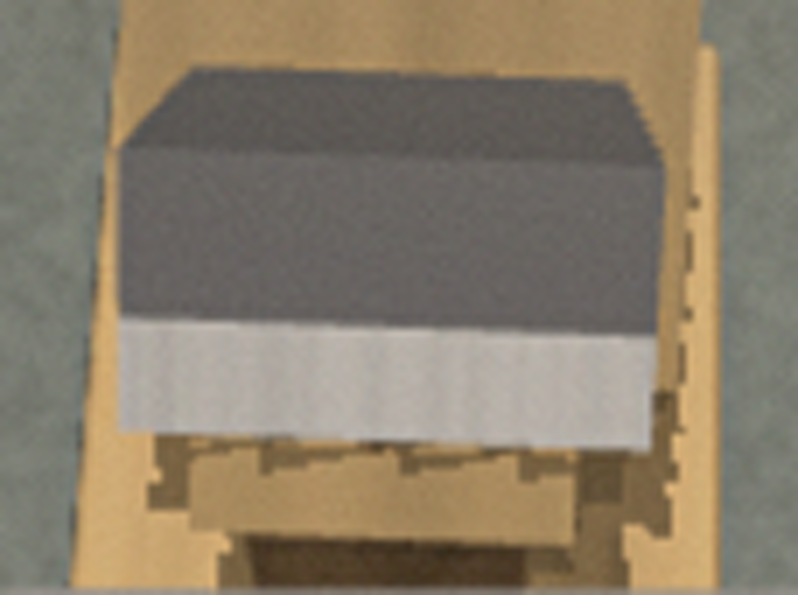

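View pics/w6d.png

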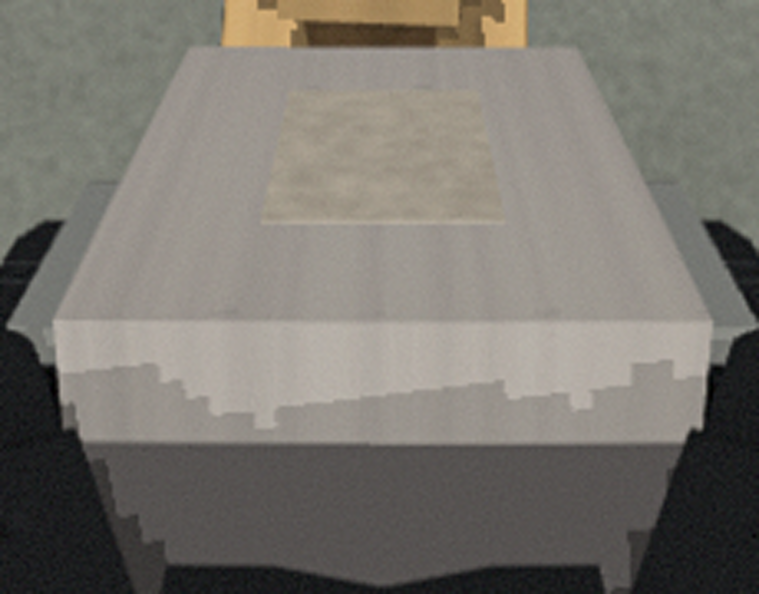

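Run:
```python
from h import *
p,R,s=pose();c=wristcam(vision.capture("wrist"),p,R)
px=[(a/7+262-.4,b/7+165-.4) for a,b in [(120,148),(664,162),(120,318),(655,335),(120,430),(650,448),(192,67),(625,82)]]
obj=[(-40,30,32),(-40,-30,32),(-40,30,13),(-40,-30,13),(-40,30,0),(-40,-30,0),(40,30,32),(40,-30,32)]
o,Rb,e=pnp(obj,px,c);desc(o,Rb);print(e.round(1).tolist())
for n in("scene","top"):
    cc=vision.capture(n);print(n,proj([o+Rb@np.array(q) for q in [obj[0],obj[1],obj[6],obj[7]]],cc).round(1).tolist())
px=[(a/3.3+205-.4,b/3.3+235-.4) for a,b in [(55,320),(712,320),(80,442),(686,442),(190,47),(575,47)]]
obj=[(-40,30,32),(-40,-30,32),(-40,30,19),(-40,-30,19),(40,30,32),(40,-30,32)]
ob,Rh,e=pnp(obj,px,c);desc(ob,Rh);print(e.round(1).tolist())
print("base origin in tool",(R.T@(ob-p)).round(1),"rot",Rn.from_matrix((R@np.diag([1,-1,-1])).T@Rh).as_rotvec().round(3))
```

```text
origin [675.7  -9.   81.9] yaw -0.146 tilt z 55.1 roll y_z -0.002
[[-0.2, -0.0], [0.2, 0.3], [-0.1, -0.1], [0.2, -0.1], [-0.0, 0.0], [-0.0, -0.1], [0.3, 0.2], [-0.3, -0.2]]
scene [[368.1, 262.2], [331.0, 257.3], [361.9, 311.5], [325.2, 306.1]]
top [[264.7, 176.7], [300.3, 181.2], [272.2, 158.4], [305.2, 162.6]]
origin [558.5   1.7 218.8] yaw -0.111 tilt z 54.3 roll y_z 0.001
[[1.8, 0.7], [-1.9, 0.7], [-2.2, -0.7], [2.4, -0.7], [0.2, -0.1], [-0.2, -0.0]]
base origin in tool [ 2.7  0.3 18.9] rot [ 0.001 -0.011  0.001]
```

Turning now (roll about tool x by −π; joint 6 has the range).

```bash
python3 -m jog '[[[0,0,0,-0.08,0,0],[0,0,0,-0.14,0,0],[0,0,0,-0.18,0,0],[0,0,0,-0.18,0,0],[0,0,0,-0.18,0,0],[0,0,0,-0.18,0,0],[0,0,0,-0.18,0,0],[0,0,0,-0.18,0,0],[0,0,0,-0.18,0,0],[0,0,0,-0.18,0,0],[0,0,0,-0.18,0,0],[0,0,0,-0.18,0,0]]]'
python3 -m jog '[[[0,0,0,-0.18,0,0],[0,0,0,-0.18,0,0],[0,0,0,-0.18,0,0],[0,0,0,-0.18,0,0],[0,0,0,-0.14,0,0],[0,0,0,-0.08,0,0],[0,0,0,0,0,0],[0,0,0,0,0,0]]]'
python3 - <<'E'
from h import *
p,R,s=pose();print(s["joints"].round(2));F=frame(-0.146)
pt=np.array([675.7,-9,82.5])+F@np.array([-1,0,45.5])
d,r=goto(p,R,pt,F);print(pt,d.round(1),r.round(3),"in stack",(F.T@(p-pt)).round(1))
for n in("wrist","scene"):
    c=vision.capture(n);cv2.imwrite("pics/%s7.png"%n,c["image"][:,:,::-1])
E
```

```text
time_s: 9.85
eef_pos: [572.5, 0.6, 232.3]
ee_rot: [0.738, 0.49, 0.365, -0.286]
force: [-0.0, 0.2, -2.5]
grip_width: 0.686
time_s: 10.85
eef_pos: [572.6, 0.9, 232.4]
ee_rot: [0.88, 0.106, 0.454, -0.091]
force: [-0.1, 0.2, -3.7]
grip_width: 0.692
[-0.23  0.16  1.84  0.14  0.54 -1.61]
[712.00741026 -14.33887037 109.4168799 ] [181.3   8.4  43.2] [-0.154 -0.    -0.02 ] in stack [-181.2   -5.2  -44.3]
```

View pics/wrist7.png

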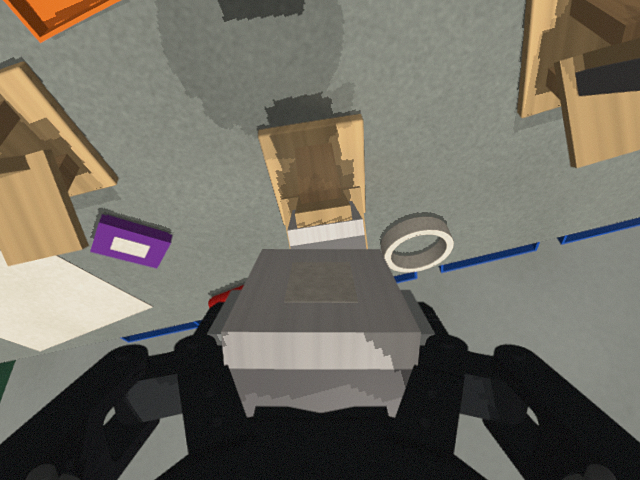

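View pics/scene7.png

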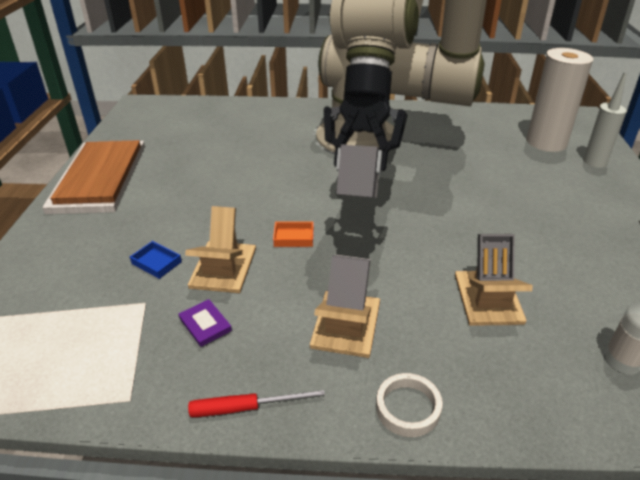

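```bash
python3 -m jog '[[[0,0,0,-0.154,0,-0.02],[0,0,0.02,0,0,0],[0,0.0025,0.02,0,0,0],[0.01,0.0027,0.022,0,0,0],[0.03,0,0,0,0,0],[0.03,0,0,0,0,0],[0.03,0,0,0,0,0],[0.025,0,0,0,0,0],[0.02,0,0,0,0,0],[0.01,0,0,0,0,0],[0,0,0,0,0,0],[0,0,0,0,0,0]]]'
python3 - <<'E'
from h import *
p,R,s=pose();print(s["joints"].round(2),s["force"]);F=frame(-0.146)
pt=np.array([675.7,-9,82.5])+F@np.array([-1,0,45.5])
d,r=goto(p,R,pt,F);print(d.round(1),r.round(3))
ims=[]
for n,(x,y) in(("scene",(300,215)),("top",(240,130))):
    c=vision.capture(n);im=c["image"][y:y+120,x:x+100,::-1];ims.append(cv2.resize(im,None,fx=4,fy=4,interpolation=cv2.INTER_CUBIC))
cv2.imwrite("pics/p8.png",np.hstack(ims))
E
```

```text
time_s: 12.45
eef_pos: [711.6, -13.9, 142.0]
ee_rot: [0.885, 0.033, 0.46, -0.064]
force: [0.5, 0.0, -2.7]
grip_width: 0.691
[-0.19  0.56  1.53  0.06  0.45 -1.67] [ 0.51021754  0.04896464 -2.68822018]
[ 26.9  -0.4 -18.3] [ 0.002  0.001 -0.   ]
```

View pics/p8.png

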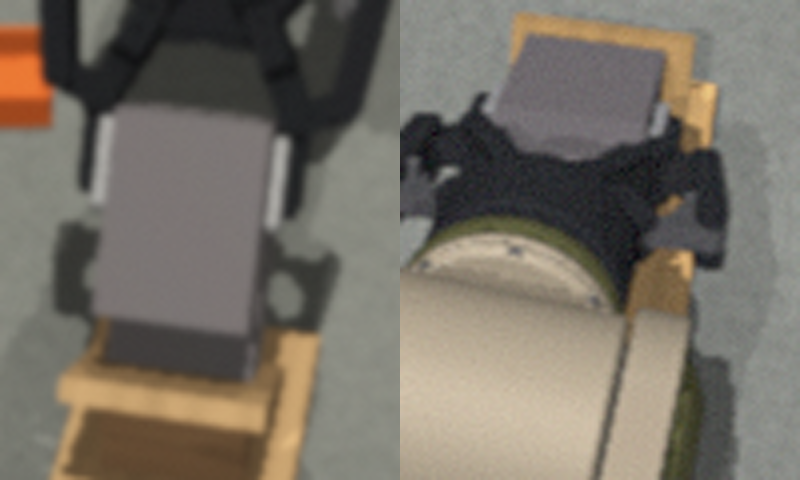

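```bash
python3 -m jog '[[[0.008,0,-0.004,0,0,0],[0.009,0,-0.006,0,0,0],[0,0,-0.004,0,0,0],[0,0,-0.002,0,0,0],[0,0,0,0,0,0]]]'
python3 -m jog '[[[0,0,-0.001,0,0,0],[0,0,0,0,0,0]]]'
python3 -m jog '[[[0,0,-0.001,0,0,0],[0,0,0,0,0,0]]]'
python3 - <<'E'
from h import *
p,R,s=pose();F=frame(-0.146);print("force in stack",(F.T@s["force"]).round(1), s["wrist_torque"].round(2))
pt=np.array([675.7,-9,82.5])+F@np.array([-1,0,45.5])
d,r=goto(p,R,pt,F);print(d.round(1),r.round(3))
E
```

```text
time_s: 13.18
eef_pos: [708.2, -13.5, 118.2]
ee_rot: [0.885, 0.033, 0.46, -0.064]
force: [0.5, 1.2, -2.5]
grip_width: 0.688
time_s: 13.42
eef_pos: [707.8, -13.4, 117.9]
ee_rot: [0.885, 0.033, 0.46, -0.064]
force: [1.1, 0.3, -0.5]
grip_width: 0.687
time_s: 13.68
eef_pos: [707.7, -13.4, 118.1]
ee_rot: [0.886, 0.033, 0.459, -0.064]
force: [5.2, 0.5, -0.6]
grip_width: 0.692
force in stack [3.4 1.3 3.8] [ 0.11 -0.33 -0.07]
[ 9.6 -0.3 -1.4] [ 0.002  0.004 -0.   ]
```

```bash
python3 -m jog '[[[0.003,0,0,0,0,0],[0.003,0,0,0,0,0],[0.0015,0,0,0,0,0],[0,0,0,0,0,0]]]'
python3 -m jog '[[[0.001,0,0,0,0,0],[0,0,0,0,0,0]]]'
python3 -m jog '[[[0.001,0,0,0,0,0],[0,0,0,0,0,0]]]'
python3 - <<'E'
from h import *
p,R,s=pose();F=frame(-0.146);print("force in stack",(F.T@s["force"]).round(1), s["wrist_torque"].round(2))
pt=np.array([675.7,-9,82.5])+F@np.array([-1,0,45.5])
d,r=goto(p,R,pt,F);print(d.round(1),r.round(3))
E
```

```text
time_s: 14.18
eef_pos: [712.0, -14.1, 111.8]
ee_rot: [0.885, 0.033, 0.459, -0.064]
force: [7.7, 0.6, 3.0]
grip_width: 0.695
time_s: 14.42
eef_pos: [712.5, -14.2, 111.0]
ee_rot: [0.885, 0.033, 0.459, -0.064]
force: [6.9, 0.6, 3.6]
grip_width: 0.69
time_s: 14.68
eef_pos: [713.0, -14.2, 110.4]
ee_rot: [0.885, 0.033, 0.459, -0.064]
force: [3.3, 0.4, 6.8]
grip_width: 0.688
force in stack [-3.7  0.9  6.5] [ 0.1  -0.5  -0.13]
[ 0.2 -0.3 -1.3] [ 0.002  0.003 -0.   ]
```

Force along x has just turned against the motion, so the box is reaching the ledge. I'll press 1–2 mm more to confirm, then look.

```bash
python3 -m jog '[[[0.001,0,0,0,0,0],[0,0,0,0,0,0]]]'
python3 -m jog '[[[0.001,0,0,0,0,0],[0,0,0,0,0,0]]]'
python3 - <<'E'
from h import *
p,R,s=pose();F=frame(-0.146);print("force in stack",(F.T@s["force"]).round(1), s["wrist_torque"].round(2))
pt=np.array([675.7,-9,82.5])+F@np.array([-1,0,45.5])
d,r=goto(p,R,pt,F);print(d.round(1),r.round(3))
ims=[]
for n,(x,y) in(("scene",(300,235)),("top",(240,130))):
    c=vision.capture(n);im=c["image"][y:y+100,x:x+100,::-1];ims.append(cv2.resize(im,None,fx=4,fy=4,interpolation=cv2.INTER_CUBIC))
cv2.imwrite("pics/p9.png",np.hstack(ims))
E
```

```text
time_s: 14.92
eef_pos: [713.0, -14.1, 110.4]
ee_rot: [0.885, 0.032, 0.459, -0.064]
force: [-9.6, 0.9, 15.7]
grip_width: 0.687
time_s: 15.18
eef_pos: [713.1, -14.1, 110.3]
ee_rot: [0.885, 0.032, 0.46, -0.064]
force: [-22.0, 1.8, 26.1]
grip_width: 0.689
force in stack [-34.   -1.5  -3.1] [-0.59  1.07 -0.84]
[ 0.1 -0.3 -1.4] [ 0.003  0.002 -0.   ]
```

View pics/p9.png

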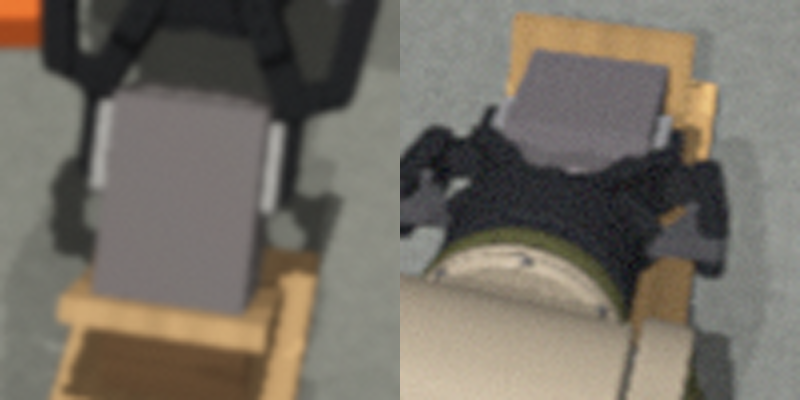

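Firmly on the ledge. I'll relieve the push, lower the grip force, then open.

```bash
python3 -m jog '[[[-0.0018,0,-0.0005,0,0,0],[0,0,0,0,0,0],[0,0,0,0,0,0]]]' 255 20
python3 -m jog '[[[0,0,0,0,0,0],[0,0,0,0,0,0],[0,0,0,0,0,0],[0,0,0,0,0,0],[0,0,0,0,0,0],[0,0,0,0,0,0]]]' 0 20
python3 - <<'E'
from h import *
ims=[]
for n,(x,y) in(("scene",(300,235)),("top",(240,130))):
    c=vision.capture(n);im=c["image"][y:y+100,x:x+100,::-1];ims.append(cv2.resize(im,None,fx=4,fy=4,interpolation=cv2.INTER_CUBIC))
cv2.imwrite("pics/p10.png",np.hstack(ims))
c=vision.capture("wrist");cv2.imwrite("pics/w10.png",c["image"][:,:,::-1])
E
```

```text
time_s: 15.65
eef_pos: [713.0, -14.2, 110.5]
ee_rot: [0.886, 0.033, 0.459, -0.064]
force: [3.5, 0.2, 8.0]
grip_width: 0.692
time_s: 16.4
eef_pos: [711.7, -14.0, 108.5]
ee_rot: [0.885, 0.033, 0.461, -0.064]
force: [0.8, 0.1, -0.0]
grip_width: 0.999
```

View pics/p10.png

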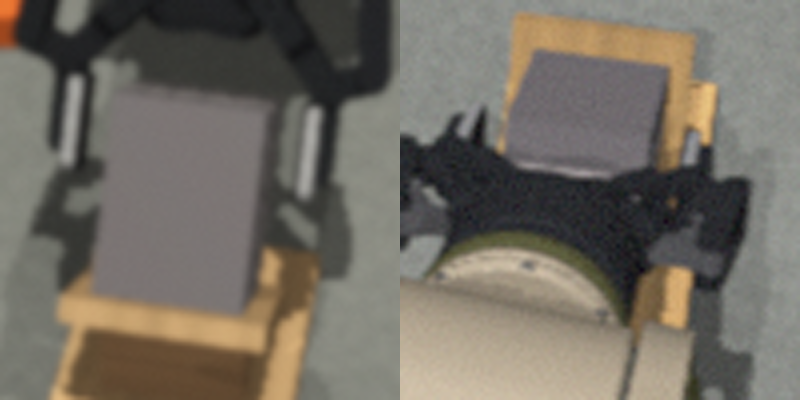

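View pics/w10.png

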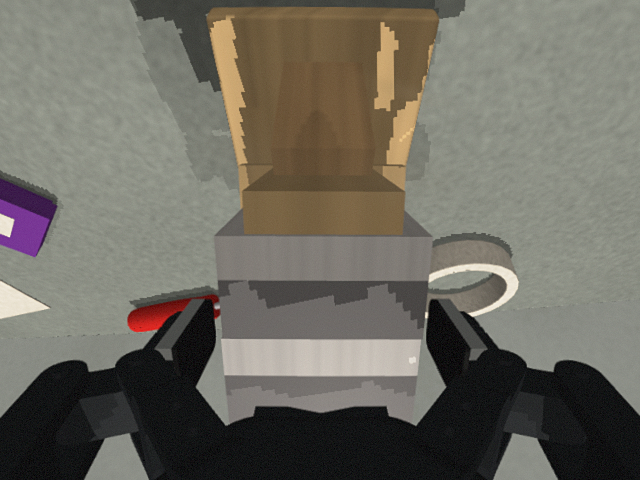

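The boxes are released and neatly stacked, with edges aligned in the wrist view (220–430 px). I'll retreat up-slope.

```bash
python3 -m jog '[[[-0.01,0,0,0,0,0],[-0.015,0,0,0,0,0],[-0.02,0,0,0,0,0],[-0.025,0,0,0,0,0],[-0.025,0,0,0,0,0],[-0.025,0,0,0,0,0],[-0.025,0,0,0,0,0],[-0.025,0,0,0,0,0],[0,0,0,0,0,0],[0,0,0,0,0,0]]]' 0 20
python3 - <<'E'
from h import *
p,R,s=pose();print(s["force"])
for n in ("scene","wrist","top"):
    c=vision.capture(n);cv2.imwrite(f"pics/{n}11.png",c["image"][:,:,::-1])
import cv2
s=cv2.imread("pics/scene11.png");t=cv2.imread("pics/top11.png");w=cv2.imread("pics/wrist11.png")
f=lambda im,x,y:cv2.resize(im[y:y+75,x:x+100],None,fx=4,fy=4,interpolation=cv2.INTER_CUBIC)
cv2.imwrite("pics/p11.png",np.vstack([np.hstack([f(s,300,245),f(t,240,130)]),np.hstack([cv2.resize(w[140:290,230:430],(400,300)),f(s,450,220)])]))
E
```

```text
time_s: 17.8
eef_pos: [615.1, 0.2, 247.4]
ee_rot: [0.885, 0.033, 0.461, -0.064]
force: [-0.0, -0.1, -0.5]
grip_width: 1.001
[-0.01419439 -0.13910908 -0.51927507]
```

View pics/p11.png

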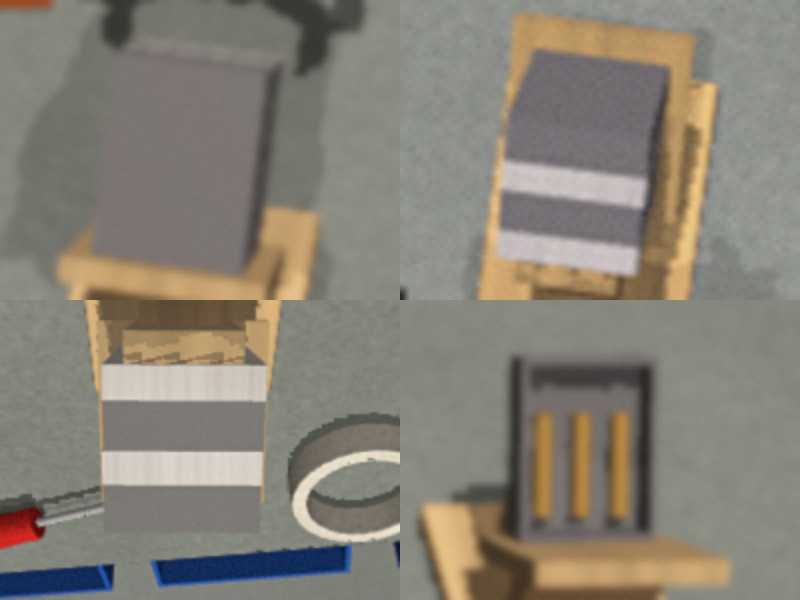

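View pics/wrist11.png

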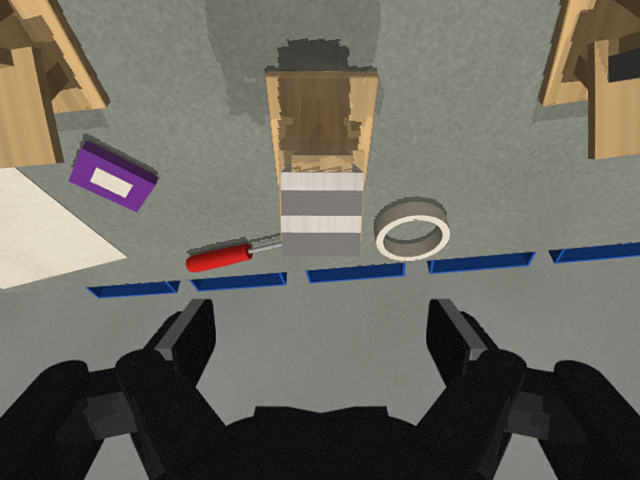

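Wrist view (320,213): four even layers, flush at both sides (about 281–361 px), closed, robot clear. Open box untouched. Handing in.

Run:
```python
from rig import workorder
print(workorder.finish_job())
```

```text
the job is handed in; nothing more can be done
None
```

I took the aluminium-lid-out box off its rest with the pads across the base/lid joint. I raised the grip to 110 N before lifting, rolled the box half a turn, and set it lid-down on the lower box against the ledge. Then I released it and backed off, handing in at about 18 s of the 48 s allowed.

- **Stack:** the last wrist and top pictures show four even layers (lid, base, lid, base), flush at the sides. The box is closed and standing on the ledge.
- **Other boxes:** the open box and the lower box look unmoved. I judged the final alignment and these positions by eye and did not re-measure them.
- **Robot:** it was clear of everything, with about 0.5 N on the wrist.
- **Forces:** the highest reading I saw was about 34 N at the wrist, while pressing the box onto the ledge.
- **Small disagreements:** contact with the lower box came about 1.4 mm higher than I had worked out. The first estimate of the rest heights from the two fixed cameras was about 4 mm too high, so I used the wrist-camera measurement instead.

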